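# Switch the edge-paint dispenser over to blue

### The job

Set the edge-paint dispenser up for blue: first press the orange cartridge's raised push-pull cap fully down until it snaps shut, then pull the blue cartridge's cap fully up until it snaps open, and last throw the red-knobbed selector lever from its middle notch into the notch on the blue cartridge's side. Leave the thread spool, polish tin and marker beside it where they are.

Things in the scene. Friction and masses are not known exactly. Their poses are not given: they have to be found in the camera images.
- dispenser: grey bench dispenser fixed to the counter, base 100 (x) x 250 (y) x 40 mm high; origin on the counter surface (z = 0) below the lever's middle, -x is its front (robot side), +y its left end. Its base spans x -40 to +60 mm. An aluminium quadrant plate (y +-60 mm, up to 116 mm high, at x -22 mm) stands behind the lever
- orange_cartridge: white upright cartridge, 45 mm diameter, with an orange band and an orange cap, fixed in one of the dispenser's two wells (dispenser frame x +22 mm, y +85 or -85 mm; which colour is in which well changes). Origin at the centre of its underside, 40 mm above the counter, z up; shoulder 62 to 70 mm above the origin, then a white neck 15 mm in diameter
- blue_cartridge: the same cartridge with a blue band and a blue cap, in the other well
- orange_cap (a joint): slide of the orange push-pull cap, m: 0 = pressed fully down (shut), 0.014 = pulled fully up (open), axis vertical. Snaps to either end; needs about 4 to 6 N to start it
- blue_cap (a joint): slide of the blue push-pull cap, the same: 0 = down (shut), 0.014 = up (open)
- orange_cap_top (a point): centre of the flat top of the orange cap. The cap is 26 mm tall, round: 31 mm diameter over its top 5 mm, 25 mm (ribbed 27 mm) below that. Pressed down, its top is 142 mm above the counter and there is a 6 mm gap from its lower rim to the shoulder; pulled up, 156 mm
- blue_cap_top (a point): centre of the flat top of the blue cap, same sizes
- lever (a joint): selector lever hinge, rad, about the dispenser's front-back axis: 0 = upright in the middle notch, +0.5 = notch on the left (+y of the dispenser), -0.5 = notch on the right (-y); it stops there. Sprung detents at -0.5, 0 and +0.5; the knob needs about 3 N sideways to move out of a notch
- lever_knob (a point): centre of the lever's red knob, 23 mm diameter, 30 mm tall, 104 mm from the hinge; hinge at dispenser frame x -34 mm, y 0, z 56 mm
- notch_left (a point): where the knob's centre is when the lever sits in the left notch (dispenser frame x -34, y +50, z 147 mm)
- notch_right (a point): where the knob's centre is when the lever sits in the right notch (y -50 mm)
- thread_spool: grey thread spool standing upright, 43 mm diameter, 55 mm tall, origin under its centre; leave alone
- polish_tin: dark red lidded polish tin lying flat, 77 mm diameter, 26 mm high, origin under its centre; leave alone
- marker: red and white marker pen lying on the counter, 17 x 135 x 16 mm, length along its y, origin under its centre; leave alone

How it is judged:
On the way, in this order (a step that is already met when the one before it is completed fails the run):
1. the orange cap is pressed down shut while the blue cap is not yet up and the lever still in the middle (value of joint orange_cap below 0.002 m and value of joint blue_cap below 0.0115 m and value of joint lever between -0.25 and 0.25 rad), for 0.2 s.
2. then the blue cap is pulled up open, the orange one staying shut and the lever still in the middle (value of joint orange_cap below 0.002 m and value of joint blue_cap above 0.0115 m and value of joint lever between -0.25 and 0.25 rad), for 0.2 s.
3. then the lever sits in the notch on the blue cartridge's side, orange cap down and blue cap up (value of joint orange_cap below 0.002 m and value of joint blue_cap above 0.0115 m and ((y of blue_cartridge in the frame of dispenser above 0 m and value of joint lever above 0.42 rad) or (y of blue_cartridge in the frame of dispenser below 0 m and value of joint lever below -0.42 rad))), for 0.2 s.
At the end, for the whole second after the job is handed in: orange cap fully down (joint under 2 mm), blue cap fully up (joint over 11.5 mm of 14), lever in the notch on the blue cartridge's side (within 0.08 rad of it), spool, tin and marker within 25 mm of where they stood (all of step 3 and distance of each of thread_spool, polish_tin, marker from where it was at the start of the episode below 0.025 m); the robot touches nothing.
It fails at once if the thread spool is shifted by more than 25 mm (distance of thread_spool from where it was at the start of the episode above 0.025 m).
It fails at once if the polish tin is shifted by more than 25 mm (distance of polish_tin from where it was at the start of the episode above 0.025 m).
It fails at once if the marker is shifted by more than 25 mm (distance of marker from where it was at the start of the episode above 0.025 m).
It fails at once if the lever is thrown into the notch on the orange cartridge's side ((y of blue_cartridge in the frame of dispenser above 0 m and value of joint lever below -0.42 rad) or (y of blue_cartridge in the frame of dispenser below 0 m and value of joint lever above 0.42 rad)).
It also fails if it takes over 48 s, if anything falls off the work surface, if the arm or the gripper's body presses on something with over 40 N, if the wrist force passes 120 N, or if a joint passes its speed limit or range.

### The arm

A 6-joint arm with a two-finger parallel gripper is mounted at the origin on a cart in front of the work surface, level with it; the furniture and walls round the work are solid. World frame = base frame: x ahead of the robot, y to its left, z up, the work surface at z = 0. Lengths are in m, angles in rad, forces in N, time in s.
With the tool pointing down it reaches from about 0.325 to 0.85 m from the base axis. Payload 15.5 kg.
Tool frame: the origin (TCP) lies midway between the tips of the shut fingers; the grasp point (between the pads) lies 19 mm behind it; z points along the fingers, y is the line along which they close (so a half turn about z gives the same grasp; the last joint's range is limited). The gripper opens to 91 mm and grips with 3 to 60 N. Pads are 32 mm wide; open, the fingers measure 118 mm over their backs; the gripper's body (76 mm by 178 mm) begins 60 mm behind the grasp point.
Start: joints at [-1.417, 0.494, 1.345, -0, 1.302, -0.096], TCP at [0.155, -0.606, 0.214] pointing down, gripper open.
Joint ranges: [-2.91, 2.91], [-0.82, 2.16], [0.22, 2.67], [-1.22, 4.37], [0.12, 2.79], [-3.08, 3.08]. Speed limits (rad/s): [1.89, 1.89, 2.57, 3.01, 3.01, 3.01].

### API

Orientations are given as a unit quaternion [w, x, y, z].
In Python, from bench import state, viewer, workorder gives the robot as it stands.
- The arm moves only by the tool arm_command, never from a script. Its argument "motion" is a list that holds one entry, the list of rows, each a list of 7 numbers: the turn, a rotation vector about the tool's x, y, z as a fraction of full scale, then the shift along the tool's x, y, z as a fraction of full scale, then the closure, from -1 (fully open) to 1 (shut). A call has 1 to 10 rows; each row is the pose to reach, as a shift and turn from the pose commanded when the call began, along the tool's axes at that moment; what a row does not reach only later rows make up. Full scale, the value 1, is 0.15 m for a shift and pi/2 rad for a turn. A row lasts 1/12 s, in which the tool goes at most 41.7 mm and 7.16 degrees, less where a joint would pass 70% of its speed; a pose out of reach is approached as far as the arm can. A call with a number of a shift or a turn outside -1 to 1 is refused whole. A call with a gripper value outside its range is refused whole. The fingers move at their own pace and stop on an object; "newtons" is the grip in N (left out, the last holds). Time passes only in rows, so rows that repeat a pose let the fingers close. It gives the time, the measured TCP pose, the force, the opening and the grip force at its end, in the units of the state.
- state(): the state, without advancing time (a new reading comes with each control period).
- viewer.camera(name): name is "side" or "top" or "wrist"; returns the picture (480x640x3 uint8, red, green, blue); there is no depth.
- viewer.camera_model(name): a dict with "K" (3x3 intrinsics, pixels), "D" ([k1, k2, p1, p2, k3] as OpenCV has them; the pictures are not rectified), "origin" and "attitude" of the camera in the world. Camera axes: x right, y down, z forward; pixel columns grow to the right and rows downward; lengths in m; the calibration is good to about 2 mm. A picture is of the moment at which its call begins: read the wrist's pose just before it. camera_model takes no time and is no camera call; for the wrist camera it gives the pose at the moment of the call.
- workorder.job_done(): hands the job in; it is judged then, once.
The state is a dict: "time_s": time; "q": joint angles; "qd": joint speeds; "tau": joint torques, N m; "tcp_pos": TCP position; "orientation": TCP orientation; "contact_force": force on the tool from outside, world axes, zero at the start; "torque": the same for the moment, N m; "finger_gap": finger opening in m; "grip_force": force on a finger pad.
Only numpy, scipy, OpenCV 4.12 (cv2) and the standard library are available. Lean on these libraries where they do the work, as an engineer would, in place of code of your own. Each camera call takes 0.05 s, during which the arm holds its last target. There are 200 camera calls.

## Working session

There is one attempt and no reset: what is moved stays moved. The work goes in short steps, Python scripts to look and compute and a tool call to move; the robot and the scene stay as the last step left them, time stands still between calls to the robot, and variables do not carry over. Pictures are saved under pics/ and viewed, at most 10 in all, crops included, and the job is handed in when it is done.

Besides the shell and the picture viewer there is one more tool, called after "Call:" by a JSON object that holds its "op" and its "data", one argument or row to a line. arm_command: Moves the arm, as the interface text tells. Shift numbers are shares of 0.15 m and turn numbers shares of pi/2 rad, none past 1 either way. Its arguments: {"type":"object","properties":{"motion":{"type":"array","items":{"type":"array","items":{"type":"array","items":{"type":"number","minimum":-1,"maximum":1}}}},"newtons":{"type":"number"}},"required":["motion"]}

```bash
mkdir -p pics
python3 - <<'E'
from bench import state, viewer
import cv2, numpy as np
s=state(); print({k:np.round(v,3).tolist() for k,v in s.items()})
for n in ("side","top"):
    im=viewer.camera(n); cv2.imwrite(f"pics/{n}0.png",im[:,:,::-1])
    m=viewer.camera_model(n); print(n,{k:np.round(v,4).tolist() for k,v in m.items()})
E
```

```text
{'time_s': 0.0, 'q': [-1.417, 0.494, 1.346, 0.0, 1.303, -0.096], 'qd': [-0.002, -0.001, 0.0, -0.001, -0.0, -0.0], 'tau': [-0.003, -87.882, -38.186, 0.071, 0.053, -0.0], 'tcp_pos': [0.154, -0.605, 0.213], 'orientation': [-0.001, 0.992, 0.125, -0.0], 'contact_force': [-0.442, 0.185, 0.482], 'torque': [-0.011, 0.023, -0.021], 'grip_force': 0.0, 'finger_gap': 0.091}
side {'K': [[436.8671, 0.0, 318.1773], [0.0, 436.8671, 242.1213], [0.0, 0.0, 1.0]], 'D': [-0.0374, 0.0, 0.0, 0.0, 0.0], 'origin': [0.5349, -0.4728, 0.6504], 'attitude': [-0.4315, 0.9016, 0.0228, -0.0178]}
top {'K': [[524.6889, 0.0, 319.4754], [0.0, 524.6889, 242.0212], [0.0, 0.0, 1.0]], 'D': [0.0487, 0.0, 0.0, 0.0, 0.0], 'origin': [0.4157, 0.1955, 1.025], 'attitude': [-0.0437, 0.7153, -0.6962, 0.041]}
```

View pics/side0.png

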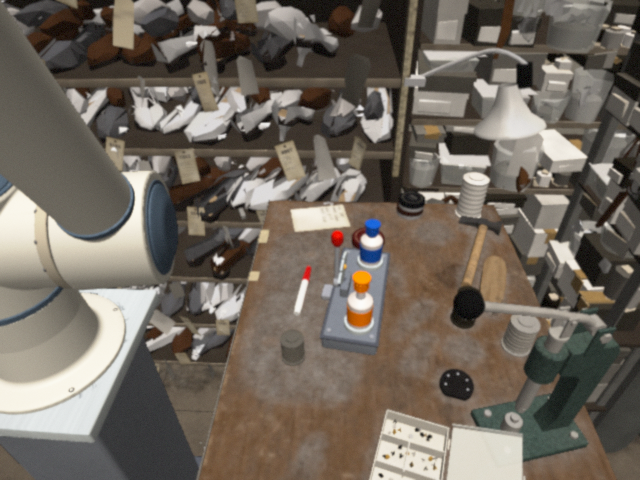

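View pics/top0.png

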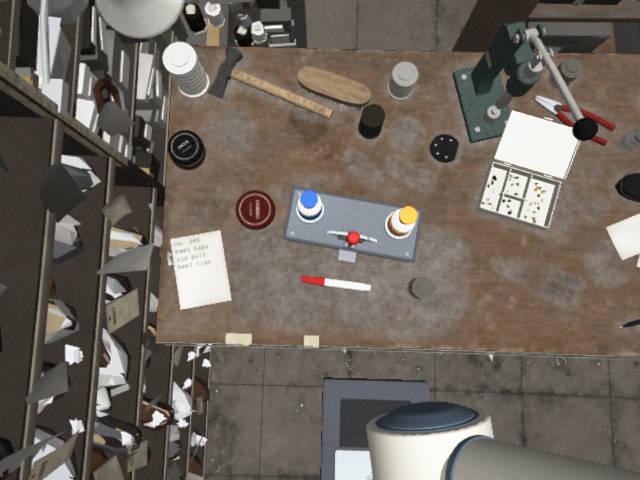

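Top view: blue cap at about (309,200) on the left (+y), orange cap at (407,215), and red knob at (353,238). The marker lies in front at (336,284), the spool at (421,288) and the tin at (255,210). The side view agrees, with blue at (372,240), orange at (361,290) and the knob at (337,238).

```bash
cat > h.py <<'E'
from bench import state, viewer
import cv2, numpy as np
from scipy.spatial.transform import Rotation as R
def cam(n):
    m=viewer.camera_model(n); w,x,y,z=m["attitude"]
    return np.array(m["K"]),np.array(m["D"]),np.array(m["origin"]),R.from_quat([x,y,z,w]).as_matrix()
def ray(c,p):
    u=cv2.undistortPoints(np.array([[p]],float),c[0],c[1])[0,0]
    return c[3]@np.array([u[0],u[1],1])
def plane(c,p,z):
    d=ray(c,p); return c[2]+d*(z-c[2][2])/d[2]
def tri(cs,ps):
    A=np.zeros((3,3));b=np.zeros(3)
    for c,p in zip(cs,ps):
        d=ray(c,p);d/=np.linalg.norm(d);P=np.eye(3)-np.outer(d,d);A+=P;b+=P@c[2]
    return np.linalg.solve(A,b)
HUE=dict(blue=((105,150,60),(125,255,255)),orange=((8,190,120),(22,255,255)),red=((0,200,90),(5,255,255)))
def blobs(im,col,amin=40):
    h=cv2.cvtColor(im,cv2.COLOR_RGB2HSV); m=cv2.inRange(h,*HUE[col])
    n,l,s,c=cv2.connectedComponentsWithStats(m)
    return [(c[i].round(1).tolist(),s[i].tolist()) for i in range(1,n) if s[i][4]>=amin]
E
python3 - <<'E'
from h import *
for n in("side","top"):
    im=cv2.imread(f"pics/{n}0.png")[:,:,::-1].copy()
    for c in HUE: print(n,c,[b for b in blobs(im,c,30) if 170<b[0][0]<440 and 170<b[0][1]<340])
T=cam("top")
for name,p,z in(("marker a",(303,280),.008),("marker b",(370,288),.008),("spool",(421,287),.03),("tin",(255,210),.02),
  ("bFL",(285,238),.04),("bBL",(295,190),.04),("bBR",(420,210),.04),("bFR",(413,260),.04)): print(name,plane(T,p,z).round(3))
E
```

```text
side blue [([372.1, 226.8], [365, 219, 15, 18, 193]), ([370.1, 255.1], [360, 247, 21, 15, 209])]
side orange [([361.1, 281.0], [353, 272, 18, 20, 282]), ([358.7, 318.2], [348, 309, 24, 17, 265])]
side red [([336.9, 237.7], [332, 231, 11, 15, 134]), ([307.1, 272.5], [304, 267, 6, 12, 44])]
top blue [([308.6, 198.7], [301, 190, 16, 18, 222])]
top orange []
top red [([352.6, 238.2], [347, 232, 12, 12, 53])]
marker a [0.463 0.231 0.008]
marker b [0.452 0.101 0.008]
spool [0.455 0.007 0.03 ]
tin [0.596 0.328 0.02 ]
bFL [0.54  0.266 0.04 ]
bBL [0.633 0.25  0.04 ]
bBR [0.601 0.012 0.04 ]
bFR [0.505 0.024 0.04 ]
```

Run:
```python
from h import *
HUE["orange"]=((10,170,150),(28,255,255)); HUE["red"]=((0,170,90),(6,255,255)); 
im=cv2.imread("pics/top0.png")[:,:,::-1].copy()
for c in HUE: print(c,[b for b in blobs(im,c,20) if 270<b[0][0]<440 and 170<b[0][1]<260])
print(cv2.cvtColor(im,cv2.COLOR_RGB2HSV)[212:240:3,405])
cv2.imwrite("pics/crop.png",cv2.resize(im[180:270,280:430],None,fx=5,fy=5,interpolation=cv2.INTER_CUBIC)[:,:,::-1])
T=cam("top");S=cam("side")
print("blue",tri([S,T],[(372.1,226.8),(308.6,198.7)]),plane(T,(309,197.5),.142))
print("knob",tri([S,T],[(336.9,237.7),(352.6,238.2)]))
print("orange",tri([S,T],[(361.1,281),(407,216)]),plane(T,(408,214),.156))
```

```text
blue [([308.6, 198.7], [301, 190, 16, 18, 222]), ([310.1, 216.5], [301, 213, 19, 6, 28])]
orange []
red [([352.8, 237.5], [347, 232, 13, 12, 122])]
[[ 24 159 253]
 [ 23 161 252]
 [ 24 158 253]
 [ 24 156 253]
 [ 12  67 189]
 [ 15   8 250]
 [ 17   7 249]
 [ 15 139 156]
 [ 98   9 240]
 [105  26 156]]
blue [0.59683047 0.22112079 0.13341697] [0.59835618 0.2203317  0.142     ]
knob [0.527533   0.14556405 0.16307103]
orange [0.57008998 0.05322931 0.14582734] [0.57169732 0.05323025 0.156     ]
```

View pics/crop.png

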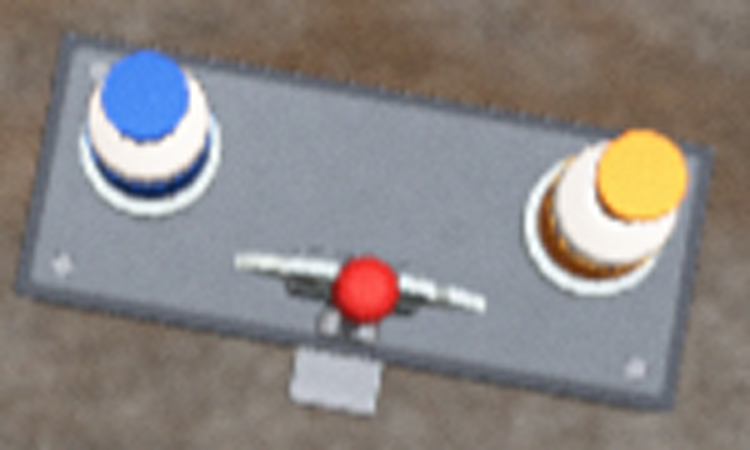

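Call:
{"op": "arm_command", "data": {
  "motion": [
    [[0,0,0,0.13,-0.12,0,1],[0,0,0,0.26,-0.24,0,1],[0,0,0,0.4,-0.37,0,1],[0,0,0,0.53,-0.5,0,1],[0,0,0,0.67,-0.63,0,1],[0,0,0,0.81,-0.76,0,1],[0,0,0,0.945,-0.893,0,1],[0,0,0,0.945,-0.893,0,1]]
  ],
  "newtons": 30
}}

```text
time_s: 0.77
tcp_pos: [0.2603, -0.4365, 0.2137]
orientation: [-0.001, 0.992, 0.126, 0.0]
contact_force: [0.1, -1.1, 0.0]
finger_gap: 0.0408
grip_force: 0.0
```

Call:
{"op": "arm_command", "data": {
  "motion": [
    [[0,0,0,0.13,-0.12,0,1],[0,0,0,0.26,-0.24,0,1],[0,0,0,0.4,-0.37,0,1],[0,0,0,0.53,-0.5,0,1],[0,0,0,0.67,-0.63,0,1],[0,0,0,0.81,-0.76,0,1],[0,0,0,0.945,-0.893,0,1],[0,0,0,0.945,-0.893,0,1]]
  ]
}}

```text
time_s: 1.43
tcp_pos: [0.3643, -0.2725, 0.2138]
orientation: [-0.001, 0.992, 0.126, 0.0]
contact_force: [-0.5, -0.6, 0.0]
finger_gap: 0.0003
grip_force: 0.0
```

Call:
{"op": "arm_command", "data": {
  "motion": [
    [[0,0,0,0.13,-0.12,0,1],[0,0,0,0.26,-0.24,0,1],[0,0,0,0.4,-0.37,0,1],[0,0,0,0.53,-0.5,0,1],[0,0,0,0.67,-0.63,0,1],[0,0,0,0.81,-0.76,0,1],[0,0,0,0.945,-0.893,0,1],[0,0,0,0.945,-0.893,0,1]]
  ]
}}

```text
time_s: 2.1
tcp_pos: [0.4691, -0.1083, 0.2138]
orientation: [-0.0, 0.992, 0.126, 0.0]
contact_force: [-1.2, -0.5, -0.2]
finger_gap: 0.0006
grip_force: 0.0
```

Call:
{"op": "arm_command", "data": {
  "motion": [
    [[0,0,0.04,0.13,-0.12,0,1],[0,0,0.08,0.26,-0.24,0,1],[0,0,0.12,0.4,-0.37,0,1],[0,0,0.16,0.53,-0.5,0,1],[0,0,0.2,0.67,-0.63,0,1],[0,0,0.24,0.81,-0.76,0,1],[0,0,0.256,0.93,-0.875,0,1],[0,0,0.256,0.93,-0.875,0,1],[0,0,0.256,0.93,-0.875,0,1]]
  ]
}}

```text
time_s: 2.85
tcp_pos: [0.5702, 0.0507, 0.2135]
orientation: [0.0, 0.997, -0.075, -0.0]
contact_force: [-0.2, 0.1, 0.1]
finger_gap: 0.0007
grip_force: 0.0
```

Run:
```python
from h import *
s=state();print(np.round(s["tcp_pos"],4),np.round(s["orientation"],4))
x=s["orientation"];print(R.from_quat([x[1],x[2],x[3],x[0]]).as_matrix().round(3))
im=viewer.camera("wrist");cv2.imwrite("pics/w1.png",im[:,:,::-1])
HUE["orange"]=((8,120,120),(28,255,255))
c=cam("wrist")
for k in HUE:
  for b in blobs(im,k,80): print(k,b)
np.savez("w1.npz",*c)
```

```text
[0.5702 0.0507 0.2135] [ 1.000e-04  9.972e-01 -7.520e-02 -3.000e-04]
[[ 0.989 -0.15  -0.001]
 [-0.15  -0.989 -0.   ]
 [-0.001  0.    -1.   ]]
blue ([147.1, 220.0], [117, 201, 47, 52, 891])
blue ([82.4, 249.7], [61, 230, 43, 40, 1313])
orange ([318.5, 208.5], [295, 201, 48, 23, 302])
orange ([317.8, 250.2], [296, 230, 45, 48, 1209])
orange ([305.5, 338.8], [303, 309, 6, 59, 244])
orange ([332.1, 339.6], [330, 310, 5, 57, 227])
```

View pics/w1.png

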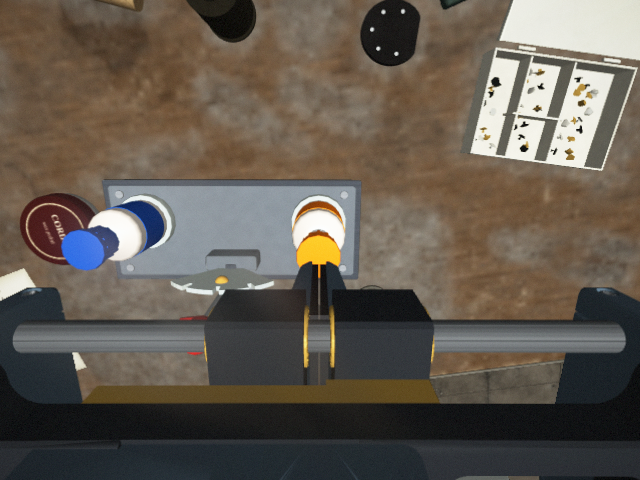

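The wrist view shows the tool axes lined up with the dispenser. The orange cap is at about (318,253) just under the fingertips, and the blue cap top is at (83,250).

Run:
```python
from h import *
c=cam("wrist")
print(plane(c,(318,253),.156),plane(c,(82.4,249.7),.142))
```

```text
[0.57291071 0.05018476 0.156     ] [0.59668684 0.21897645 0.142     ]
```

Call:
{"op": "arm_command", "data": {
  "motion": [
    [[0,0,0,0.01,0,0.12,1],[0,0,0,0.01,0,0.24,1],[0,0,0,0.01,0,0.32,1],[0,0,0,0.01,0,0.36,1],[0,0,0,0.01,0,0.39,1],[0,0,0,0.01,0,0.42,1],[0,0,0,0.01,0,0.45,1],[0,0,0,0.01,0,0.475,1],[0,0,0,0.01,0,0.483,1],[0,0,0,0.01,0,0.483,1]]
  ]
}}

```text
time_s: 3.73
tcp_pos: [0.5717, 0.0499, 0.1421]
orientation: [0.0, 0.997, -0.076, 0.0]
contact_force: [-3.1, -3.5, 9.0]
finger_gap: 0.0006
grip_force: 4.2
```

Call:
{"op": "arm_command", "data": {
  "motion": [
    [[0,0,0,0,0,0.005,1],[0,0,0,0,0,0.005,1]]
  ]
}}

```text
time_s: 3.9
tcp_pos: [0.5717, 0.0499, 0.1419]
orientation: [0.0, 0.997, -0.076, 0.001]
contact_force: [-5.8, -2.6, 18.6]
finger_gap: 0.0004
grip_force: 9.0
```

Call:
{"op": "arm_command", "data": {
  "motion": [
    [[0,0,0,0,0,-0.15,1],[0,0,0,0,0,-0.35,1],[0,0,0,0,0,-0.45,1],[0,0,0,0,-0.1,-0.5,0],[0,0,0,0,-0.3,-0.5,-0.3],[0,0,0,0,-0.5,-0.5,-0.3],[0,0,0,0,-0.7,-0.5,-0.3],[0,0,0,0,-0.7,-0.5,-0.3],[0,0,0,0,-0.7,-0.5,-0.3]]
  ]
}}

```text
time_s: 4.65
tcp_pos: [0.5874, 0.1554, 0.2156]
orientation: [-0.0, 0.997, -0.075, 0.0]
contact_force: [-0.3, -0.7, -0.4]
finger_gap: 0.0379
grip_force: 0.0
```

Call:
{"op": "arm_command", "data": {
  "motion": [
    [[0,0,0,0,-0.15,0,-0.3],[0,0,0,0,-0.3,0,-0.3],[0,0,0,0,-0.445,0,-0.3],[0,0,0,0,-0.445,0,-0.3],[0,0,0,0,-0.445,0,-0.3]]
  ]
}}

```text
time_s: 5.07
tcp_pos: [0.5975, 0.2199, 0.2156]
orientation: [0.0, 0.997, -0.076, -0.0]
contact_force: [0.5, 0.1, -0.3]
finger_gap: 0.059
grip_force: 0.0
```

Run:
```python
from h import *
s=state();print(np.round(s["tcp_pos"],4),np.round(s["orientation"],4),s["finger_gap"])
im=viewer.camera("wrist");c=cam("wrist");t=viewer.camera("side")
cv2.imwrite("pics/w2.png",np.vstack([im[150:400],cv2.resize(t[200:340,290:450],(640,560))[:350]])[:,:,::-1])
HUE["orange"]=((8,120,120),(28,255,255))
for k in("blue","orange"):
  for b in blobs(im,k,80): print(k,b,plane(c,b[0],.142).round(4))
for b in blobs(t,"orange",80): print("side",b)
```

```text
[0.5975 0.2199 0.2156] [ 1.000e-04  9.971e-01 -7.570e-02 -0.000e+00] 0.059015468285942146
blue ([319.8, 209.0], [297, 203, 47, 20, 249]) [0.6277 0.214  0.142 ]
blue ([319.9, 249.8], [300, 228, 41, 43, 1340]) [0.5978 0.2184 0.142 ]
orange ([334.5, 115.1], [315, 98, 37, 33, 355]) [0.6882 0.1949 0.142 ]
orange ([379.0, 153.2], [371, 144, 16, 21, 87]) [0.6595 0.1685 0.142 ]
orange ([490.3, 221.8], [473, 203, 58, 54, 987]) [0.6001 0.095  0.142 ]
orange ([546.9, 248.4], [518, 228, 57, 44, 1872]) [0.5738 0.0548 0.142 ]
orange ([183.2, 336.2], [175, 308, 24, 60, 598]) [0.544  0.3352 0.142 ]
orange ([458.0, 340.0], [451, 309, 13, 59, 317]) [0.5079 0.1222 0.142 ]
side ([431.7, 129.9], [425, 126, 14, 9, 97])
side ([360.8, 286.7], [352, 277, 19, 22, 323])
side ([594.2, 296.7], [582, 291, 27, 12, 199])
side ([358.6, 317.9], [347, 306, 25, 21, 324])
```

View pics/w2.png

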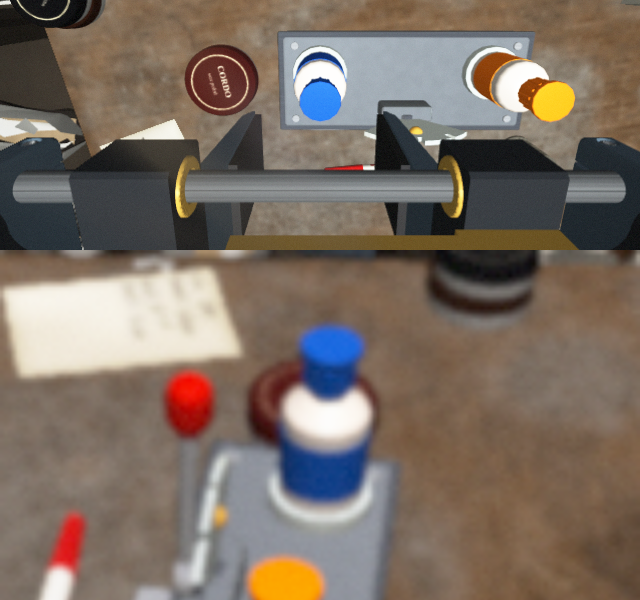

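Orange is down: its cap moved from row 281 to row 287 in the side view. The fingers are centred over the blue cap at (320,250).

Call:
{"op": "arm_command", "data": {
  "motion": [
    [[0,0,0,0,0.007,0.15,-0.3],[0,0,0,0,0.007,0.3,-0.3],[0,0,0,0,0.007,0.42,-0.3],[0,0,0,0,0.007,0.52,-0.3],[0,0,0,0,0.007,0.6,-0.3],[0,0,0,0,0.007,0.65,-0.3],[0,0,0,0,0.007,0.65,-0.3],[0,0,0,0,0.007,0.65,-0.3]]
  ]
}}

```text
time_s: 5.83
tcp_pos: [0.5975, 0.2187, 0.1185]
orientation: [0.0, 0.997, -0.076, 0.0]
contact_force: [-0.2, 0.3, 1.0]
finger_gap: 0.0592
grip_force: 0.0
```

Call:
{"op": "arm_command", "data": {
  "motion": [
    [[0,0,0,0,0,0,1],[0,0,0,0,0,0,1],[0,0,0,0,0,0,1],[0,0,0,0,0,0,1],[0,0,0,0,0,0,1],[0,0,0,0,0,0,1],[0,0,0,0,0,0,1],[0,0,0,0,0,0,1]]
  ],
  "newtons": 30
}}

```text
time_s: 6.5
tcp_pos: [0.5975, 0.2192, 0.1185]
orientation: [-0.0, 0.997, -0.076, 0.0]
contact_force: [-0.7, -0.4, 5.6]
finger_gap: 0.0286
grip_force: 30.0
```

Call:
{"op": "arm_command", "data": {
  "motion": [
    [[0,0,0,0,0,-0.02,1],[0,0,0,0,0,-0.04,1],[0,0,0,0,0,-0.06,1],[0,0,0,0,0,-0.08,1],[0,0,0,0,0,-0.1,1],[0,0,0,0,0,-0.1,1],[0,0,0,0,0,-0.1,1]]
  ]
}}

```text
time_s: 7.08
tcp_pos: [0.5972, 0.2192, 0.1333]
orientation: [-0.0, 0.997, -0.076, -0.0]
contact_force: [1.9, 3.2, -2.2]
finger_gap: 0.0285
grip_force: 30.0
```

Call:
{"op": "arm_command", "data": {
  "motion": [
    [[0,0,0,0,0,-0.007,1],[0,0,0,0,0,-0.013,1],[0,0,0,0,0,-0.013,1]]
  ]
}}

```text
time_s: 7.33
tcp_pos: [0.5969, 0.2191, 0.134]
orientation: [0.0, 0.997, -0.076, -0.001]
contact_force: [6.8, 5.0, -20.4]
finger_gap: 0.0286
grip_force: 30.0
```

Call:
{"op": "arm_command", "data": {
  "motion": [
    [[0,0,0,0,0,0.012,1],[0,0,0,0,0,0.012,-0.3],[0,0,0,0,0,0.012,-0.3],[0,0,0,0,0,0.012,-0.3],[0,0,0,0,0,0.012,-0.3],[0,0,0,0,0,0.012,-0.3],[0,0,0,0,0,-0.15,-0.3],[0,0,0,0,0,-0.35,-0.3],[0,0,0,0,0,-0.55,-0.3],[0,0,0,0,0,-0.6,-0.3]]
  ]
}}

```text
time_s: 8.17
tcp_pos: [0.5991, 0.2195, 0.2301]
orientation: [-0.001, 0.997, -0.076, 0.003]
contact_force: [0.3, -1.0, 1.6]
finger_gap: 0.0594
grip_force: 0.0
```

Run:
```python
from h import *
s=state();print(np.round(s["tcp_pos"],4),s["finger_gap"])
t=viewer.camera("side");tp=viewer.camera("top")
cv2.imwrite("pics/s3.png",np.hstack([cv2.resize(t[190:350,290:450],(400,400)),cv2.resize(tp[150:310,280:440],(400,400))])[:,:,::-1])
for k in("blue","orange","red"):
  for b in blobs(t,k,80): print("side",k,b)
```

```text
[0.5991 0.2195 0.2301] 0.059390294636422904
side blue ([372.7, 221.6], [366, 214, 15, 17, 207])
side blue ([370.1, 255.2], [360, 248, 21, 14, 207])
side orange ([360.7, 286.9], [353, 278, 17, 20, 270])
side orange ([358.8, 318.3], [348, 309, 24, 17, 264])
side red ([336.8, 237.7], [332, 231, 11, 15, 133])
```

View pics/s3.png

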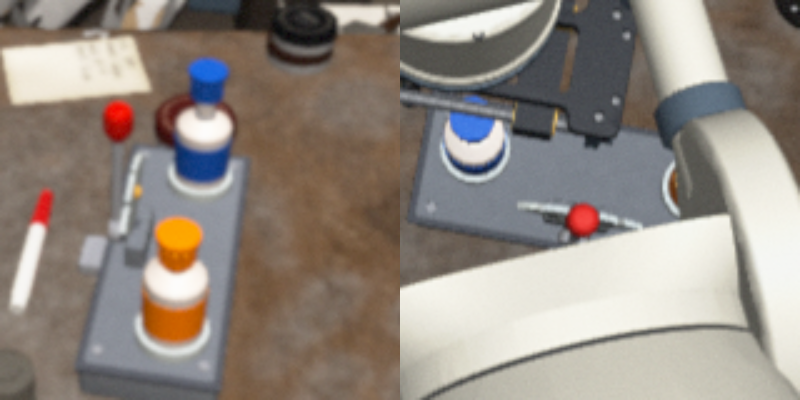

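Call:
{"op": "arm_command", "data": {
  "motion": [
    [[0,0,0,-0.06,0.15,0,1],[0,0,0,-0.13,0.31,0,1],[0,0,0,-0.19,0.46,0,1],[0,0,0,-0.26,0.62,0,1],[0,0,0,-0.32,0.77,0,1],[0,0,0,-0.386,0.922,0,1],[0,0,0,-0.386,0.922,0,1],[0,0,0,-0.386,0.922,0,1],[0,0,0,-0.386,0.922,0,1]]
  ]
}}

```text
time_s: 9.02
tcp_pos: [0.519, 0.0913, 0.2244]
orientation: [-0.0, 0.997, -0.076, -0.001]
contact_force: [0.7, 0.1, -0.2]
finger_gap: 0.0022
grip_force: 0.0
```

Call:
{"op": "arm_command", "data": {
  "motion": [
    [[0,0,0,0,0,0.12,1],[0,0,0,0,0,0.24,1],[0,0,0,0,0,0.36,1],[0,0,0,0,0,0.48,1],[0,0,0,0,0,0.58,1],[0,0,0,0,0,0.6,1],[0,0,0,0,0,0.6,1]]
  ]
}}

```text
time_s: 9.6
tcp_pos: [0.5187, 0.0917, 0.134]
orientation: [0.0, 0.997, -0.076, -0.001]
contact_force: [0.8, -0.5, 0.7]
finger_gap: 0.0005
grip_force: 0.0
```

Call:
{"op": "arm_command", "data": {
  "motion": [
    [[0,0,0,0,-0.08,0,1],[0,0,0,0,-0.15,0,1],[0,0,0,0,-0.2,0,1],[0,0,0,0,-0.25,0,1],[0,0,0,0,-0.3,0,1],[0,0,0,0,-0.34,0,1],[0,0,0,0,-0.38,0,1],[0,0,0,0,-0.42,0,1],[0,0,0,0,-0.46,0,1],[0,0,0,0,-0.46,0,1]]
  ]
}}

```text
time_s: 10.43
tcp_pos: [0.5298, 0.1605, 0.1352]
orientation: [-0.0, 0.997, -0.076, 0.0]
contact_force: [-0.1, 0.1, 0.2]
finger_gap: 0.0006
grip_force: 0.0
```

Run:
```python
from h import *
t=viewer.camera("side");tp=viewer.camera("top")
cv2.imwrite("pics/s4.png",np.hstack([cv2.resize(t[190:350,290:450],(400,400)),cv2.resize(tp[150:310,280:440],(400,400))])[:,:,::-1])
for k in("blue","orange","red"):
  for b in blobs(t,k,30): print("side",k,b)
```

```text
side blue ([372.7, 221.6], [366, 214, 15, 17, 207])
side blue ([370.1, 255.2], [360, 248, 21, 14, 208])
side orange ([360.7, 286.9], [353, 278, 17, 20, 270])
side orange ([358.7, 318.2], [348, 309, 24, 17, 265])
side red ([306.9, 272.7], [304, 267, 6, 12, 46])
```

View pics/s4.png

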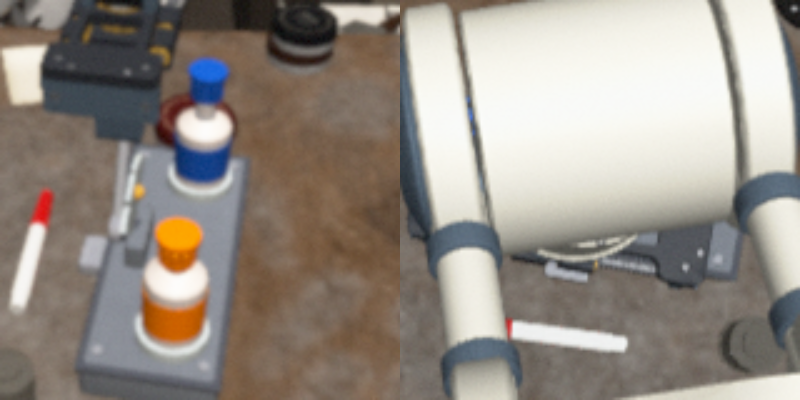

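The caps are as they should be. The knob is hidden behind the gripper, but the lever rod leans left. With no contact force, it has probably snapped over. I'll press a little further to feel for the stop.

Call:
{"op": "arm_command", "data": {
  "motion": [
    [[0,0,0,0,-0.02,0,1],[0,0,0,0,-0.04,0,1],[0,0,0,0,-0.06,0,1],[0,0,0,0,-0.06,0,1]]
  ]
}}

```text
time_s: 10.87
tcp_pos: [0.5311, 0.1687, 0.1352]
orientation: [-0.0, 0.997, -0.076, 0.0]
contact_force: [0.2, 0.2, 0.4]
finger_gap: 0.0003
grip_force: 0.0
```

Back off right, rise and look.

Call:
{"op": "arm_command", "data": {
  "motion": [
    [[0,0,0,0,0.15,0,1],[0,0,0,0,0.3,0,1],[0,0,0,0,0.42,0,1],[0,0,0,0,0.42,-0.15,1],[0,0,0,0,0.42,-0.35,1],[0,0,0,0,0.42,-0.55,1],[0,0,0,0,0.6,-0.75,1],[0,0,0,0,0.8,-0.95,1],[0,0,0,0,0.9,-1,1],[0,0,0,0,0.9,-1,1]]
  ]
}}

```text
time_s: 11.7
tcp_pos: [0.5113, 0.0323, 0.288]
orientation: [0.0, 0.997, -0.077, 0.002]
contact_force: [-0.5, 0.4, 1.2]
finger_gap: 0.0005
grip_force: 0.0
```

Run:
```python
from h import *
print(state()["tcp_pos"])
t=viewer.camera("side");tp=viewer.camera("top");S=cam("side")
cv2.imwrite("pics/s5.png",np.hstack([cv2.resize(t[190:350,290:450],(400,400)),cv2.resize(tp[150:310,280:440],(400,400))])[:,:,::-1])
for k in("blue","orange","red"):
  for b in blobs(t,k,30): print("side",k,b)
x=np.array([.989,-.149,0]);y=np.array([.149,.989,0]);o=np.array([.562,.1406,0])
for a in(0,.5):
  P=o-.034*x+104e-3*np.sin(a)*y+np.array([0,0,.056+.104*np.cos(a)])
  print(a,P,cv2.projectPoints((S[3].T@(P-S[2]))[None],np.zeros(3),np.zeros(3),S[0],S[1])[0].ravel())
```

```text
[0.51130695 0.03225643 0.28795193]
side blue ([372.7, 221.6], [366, 214, 15, 17, 206])
side blue ([370.1, 255.1], [360, 248, 21, 14, 208])
side orange ([360.7, 286.9], [353, 278, 17, 20, 270])
side orange ([358.7, 318.3], [348, 309, 24, 17, 265])
side red ([341.3, 227.9], [337, 222, 10, 13, 110])
side red ([306.9, 272.8], [304, 267, 6, 12, 46])
0 [0.528374 0.145666 0.16    ] [337.27471168 239.02227127]
0.5 [0.53580318 0.19497779 0.14726859] [341.64347928 228.31378948]
```

View pics/s5.png

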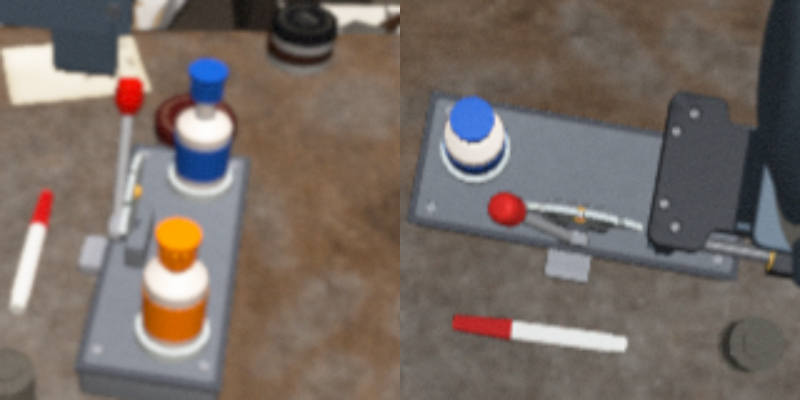

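The knob is at (341,228) in the side view, where I predicted it for the left notch. Blue is up, orange is down, and the gripper is clear.

```bash
python3 -c "
from bench import workorder
print(workorder.job_done())"
```

```text
the job is handed in; nothing more can be done
None
```

I pressed the orange cap shut, then pulled the blue cap open, then threw the lever into the left notch on blue's side. The last pictures confirm all three, I never touched the spool, tin or marker, and the job was handed in at about 12 s, though no verdict was returned.

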